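# Switch the bench air selector to the gauged outlet

### The arm

A 6-joint arm with a two-finger parallel gripper is mounted at the origin on the work surface. World frame = base frame: x ahead of the robot, y to its left, z up, the work surface at z = 0. Lengths are in mm, angles in rad, forces in N, time in s.
With the tool pointing down it reaches from about 300 to 775 mm from the base axis. Payload 14.6 kg.
Tool frame: the origin (TCP) lies on the front face of the gripper's body, between the roots of the fingers; the fingertips stand 97 mm ahead of it and the grasp point (between the pads) lies 78 mm ahead of it; z points along the fingers, y is the line along which they close (so a half turn about z gives the same grasp; the last joint's range is limited). The gripper opens to 94 mm and grips with 3 to 60 N. Pads are 16 mm wide; open, the fingers measure 119 mm over their backs; the gripper's body (75 mm by 177 mm) begins 78 mm behind the grasp point.
Start: joints at [1.174, 0.3, 1.521, -0, 1.321, -0.067], TCP at [178.117, 520.35, 302.646] pointing down, gripper open.
Joint ranges: [-3.03, 3.03], [-0.79, 2.21], [0.23, 2.52], [-1.04, 4.18], [0, 3.07], [-2.55, 2.55]. Speed limits (rad/s): [2.22, 2.22, 2.57, 3.14, 3.14, 3.14].

### API

Orientations are given as [roll, pitch, yaw] about the fixed x, y, z axes, in that order (R = Rz(yaw) Ry(pitch) Rx(roll)).
In Python, from cell import * gives the robot as it stands.
- The arm moves only by the tool carry_out, never from a script. Its arguments are lists of equal length, an entry for each row: "slide": the shift along the world's x, y, z scaled (see below), a list of three; "dr": the turn, a rotation vector about the world's x, y, z scaled (see below), a list of three; "gripper": the opening in per cent of the stroke, from 0 (shut) to 100 (fully open). A call has 1 to 10 rows; each row is the pose to reach, as a shift and turn from the pose commanded when the call began, turning the shorter way round; what a row does not reach only later rows make up. The controller multiplies each number of a shift by 0.25 m and each number of a turn by 360 degrees. A row lasts 1/12 s, in which the tool goes at most 41.7 mm and 7.16 degrees, less where a joint would pass 70% of its speed; a pose out of reach is approached as far as the arm can. A call with a number of a shift or a turn outside -1 to 1 is refused whole. A call with a gripper value outside its range is refused whole. The fingers move at their own pace and stop on an object; "newtons" is the grip in N (left out, the last holds). Time passes only in rows, so rows that repeat a pose let the fingers close. It gives the time, the measured TCP pose, the force, the opening and the grip force at its end, in the units of the state.
- read_state(): the state, without advancing time (a new reading comes with each control period).
- camera(name): name is "side" or "top" or "wrist"; returns the picture (400x640x3 uint8, red, green, blue); there is no depth.
- camera_model(name): a dict with "vfov" (degrees; the focal length in pixels is half the picture's height over the tangent of half this angle, whatever the lens; pixels are square), "cx", "cy" (the principal point, pixels), "R" (3x3) and "t" (3): a world point X has camera coordinates R X + t. Camera axes: x right, y down, z forward; pixel columns grow to the right and rows downward; lengths in mm; the calibration is good to about 2 mm. A picture is of the moment at which its call begins: read the wrist's pose just before it. camera_model takes no time and is no camera call; for the wrist camera it gives the pose at the moment of the call.
- sign_off(): hands the job in; it is judged then, once.
The state is a dict: "clock": time; "joints": joint angles; "qd": joint speeds; "effort": joint torques, N m; "eef_pos": TCP position; "eef_rot": TCP orientation; "wrist_force": force on the tool from outside, world axes, zero at the start; "moment": the same for the moment, N m; "finger_gap": finger opening in mm; "finger_force": force on a finger pad.
Only numpy, scipy, OpenCV 4.12 (cv2) and the standard library are available. Lean on these libraries where they do the work, as an engineer would, in place of code of your own. Each camera call takes 0.05 s, during which the arm holds its last target. There are 200 camera calls.

### The job

Switch the air selector valve on the upholstery bench (the valve with two outlets in a V, one of them carrying a small round gauge) over to the outlet with the gauge: pull its black knob up to unlock it, turn it clockwise as seen from above until the pointed end of the knob points along the outlet with the gauge, then push the knob down again until it is fully home. Leave the knob of the other valve, the shut-off with a single straight outlet, pushed in as it is.

Things in the scene. Friction and masses are not known exactly. Their poses are not given: they have to be found in the camera images.
- selector_grip (a point): Grip point of the selector's knob, on its vertical axis, 102 mm above the bench when home. Knob: black bar 14 mm thick, 50 long (27 from axis to pointed end with white line), 38 high, on a 46 mm round skirt; point 12 mm below bar top, 26 above skirt. x to pointed end, y across the 14 mm, z up. Fixed valve: 50 mm block, two outlets (90 mm long) in a V away from the robot, the right one with gauge; all under 75 mm.
- selector_pull (a joint): How far the selector's knob is pulled up, m: 0 fully home, 0.014 upper stop. Below about 0.008 keys under the skirt lock it against turning; pull to 0.012 or so. Moving it up or down takes about 4 N (friction, no spring): it stays where it is left.
- selector_turn (a joint): Turn of the selector's knob, rad, growing clockwise seen from above: 0 points along the outlet without gauge (start, give or take 0.06), 1.047 along the outlet with the gauge. Stops at -0.14 and 1.187. Friction 0.04 N m, stays where left. The knob goes home only within about 0.17 rad of either outlet; between them raised lands keep it up.
- shutoff_grip (a point): The same grip point on the like knob of the other valve, the shut-off, to be left pushed in: same sizes, block and 130 x 100 mm foot plate, but one straight outlet and no gauge.

How it is judged:
By the outcome, as a careful person would: the job done as asked, in the order asked, and still so for the second after the job is handed in, with the robot touching nothing.
It also fails if it takes over 32 s, if anything falls off the work surface, if the arm or the gripper's body presses on something with over 40 N, if the wrist force passes 120 N, or if a joint passes its speed limit or range.

## Working session

There is one attempt and no reset: what is moved stays moved. The work goes in short steps, Python scripts to look and compute and a tool call to move; the robot and the scene stay as the last step left them, time stands still between calls to the robot, and variables do not carry over. Pictures are saved under pics/ and viewed, at most 10 in all, crops included, and the job is handed in when it is done.

Besides the shell and the picture viewer there is one more tool, called after "Emit:" as name(argument=value, ...), one argument or row to a line, values as JSON. carry_out: Moves the arm, as the interface text tells. Its arguments: {"type":"object","properties":{"slide":{"type":"array","items":{"type":"array","items":{"type":"number","minimum":-1,"maximum":1}}},"dr":{"type":"array","items":{"type":"array","items":{"type":"number","minimum":-1,"maximum":1}}},"gripper":{"type":"array","items":{"type":"number"}},"newtons":{"type":"number"}},"required":["slide","dr","gripper"]}

```bash
mkdir -p pics; python3 - <<'E'
from cell import *
import cv2
for n in("top","side"):
    cv2.imwrite(f"pics/{n}0.png",camera(n)[:,:,::-1]); m=camera_model(n); print(n,m)
print(read_state())
E
```

```text
top {'vfov': 48.80509354200005, 'cx': 321.1410052699533, 'cy': 195.55812427821397, 'R': array([[ 0.02287365, -0.99905573,  0.0369384 ],
       [-0.99766998, -0.02518623, -0.06340549],
       [ 0.06427595, -0.03540202, -0.99730402]]), 't': array([-37.7941091 , 564.41755967, 978.95867737])}
side {'vfov': 42.56404301645195, 'cx': 322.6300212154625, 'cy': 190.39172405918353, 'R': array([[-0.95735357, -0.28845452,  0.0163745 ],
       [-0.22649714,  0.71412281, -0.6623652 ],
       [ 0.17936883, -0.63782647, -0.74900215]]), 't': array([ 532.52763022,  233.26599897, 1153.76148846])}
{'clock': 0.1, 'joints': array([ 1.17441584e+00,  3.00431469e-01,  1.52151414e+00, -1.44014521e-05,
        1.32065191e+00, -6.65844685e-02]), 'qd': array([ 0.00075168, -0.00111731, -0.00299911,  0.00082451, -0.00034722,
        0.00157489]), 'effort': array([ 1.65931659e-03, -5.32638180e+01, -3.53282940e+01,  7.09500653e-02,
        2.34721228e-02, -9.03602859e-05]), 'eef_pos': array([178.0664955 , 520.24593471, 302.13632262]), 'eef_rot': array([-3.14058908e+00, -5.29405967e-05,  2.81180018e+00]), 'wrist_force': array([-0.94484728, -0.25401754,  0.36959323]), 'moment': array([-0.00331654,  0.02600473, -0.0610321 ]), 'finger_force': 0.0, 'finger_gap': 94.06204161573967}
```

View pics/top0.png

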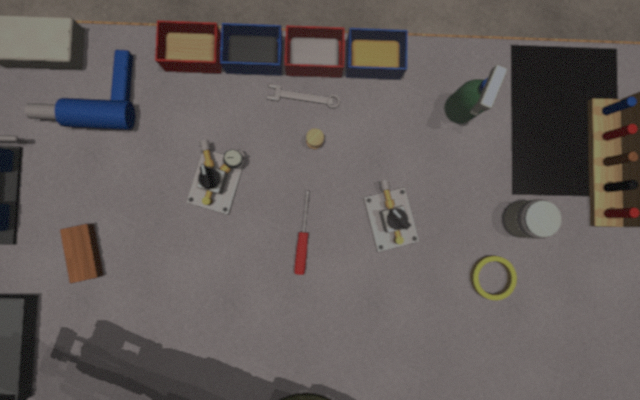

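View pics/side0.png

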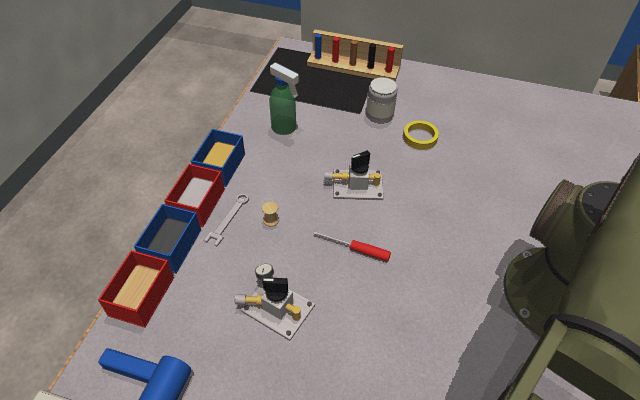

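The top view shows the selector (two outlets plus gauge) with its knob near (209,179), and the shut-off near (397,218). In the side view the selector's knob is near (276,287). I'll enlarge both.

```bash
cat > h.py <<'E'
import numpy as np, cv2
def ray(m,px):
    f=200/np.tan(np.radians(m['vfov']/2)); d=np.array([(px[0]-m['cx'])/f,(px[1]-m['cy'])/f,1])
    R=np.array(m['R']); return -R.T@m['t'], R.T@d
def atz(m,px,z):
    o,d=ray(m,px); return o+d*(z-o[2])/d[2]
def proj(m,X):
    f=200/np.tan(np.radians(m['vfov']/2)); c=np.array(m['R'])@X+m['t']; return f*c[:2]/c[2]+[m['cx'],m['cy']]
E
python3 - <<'E'
from cell import *
from h import *
a=cv2.imread("pics/top0.png")[135:220,175:255]; b=cv2.imread("pics/side0.png")[255:340,230:320]
a=cv2.resize(a,(400,425),interpolation=2); b=cv2.resize(b,(400,378),interpolation=2)
o=np.zeros((425,800,3),np.uint8);o[:,:400]=a;o[:378,400:]=b
cv2.imwrite("pics/c0.png",o)
print(atz(camera_model("top"),(209,179),110))
E
```

```text
[587.34359114 208.7430044  110.        ]
```

View pics/c0.png

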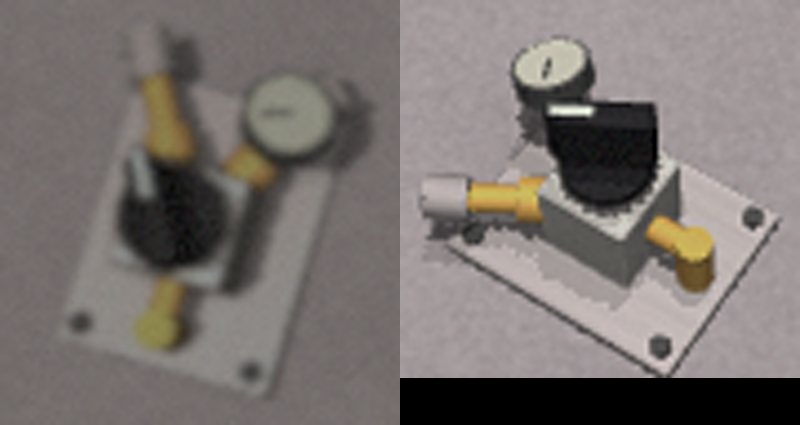

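```bash
python3 - <<'E'
from cell import *
from h import *
T,S=camera_model("top"),camera_model("side")
t=lambda x,y:(175+x/5,135+y/5)
s=lambda x,y:(230+(x-400)/4.444,255+y/4.444)
print("skirt",atz(T,t(172,213),76))
print("tip T",atz(T,t(135,152),114),"in",atz(T,t(153,195),114))
print("tip S",atz(S,s(549,109),114),"in",atz(S,s(593,111),114),"tail",atz(S,s(657,108),114))
# plate corners / outlets
print("outlet",atz(T,t(150,45),55),"elbow",atz(T,t(168,140),55),"gauge",atz(T,t(290,112),75))
m=camera_model("wrist");print(-m['R'].T@m['t']-read_state()['eef_pos'],m['R'],m['vfov'])
E
```

```text
skirt [593.58972877 215.45630448  76.        ]
tip T [614.35652377 223.0609522  114.        ] in [596.97948033 215.11312753 114.        ]
tip S [614.64332121 225.57979551 114.        ] in [595.26233666 220.62550491 114.        ] tail [568.11993232 210.49811215 114.        ]
outlet [668.77824581 232.36841304  55.        ] elbow [627.42008341 222.98944663  55.        ] gauge [638.22856295 167.5238193   75.        ]
[-73.2584558   24.56480405  82.68923546] [[ 0.32543203  0.94556443 -0.00137824]
 [ 0.91224032 -0.31357875  0.26360192]
 [ 0.24882041 -0.08704179 -0.96463057]] 68.32331776398304
```

Emit:
carry_out(
  slide=[
    [0.824,-0.614,0],
    [0.824,-0.614,0],
    [0.824,-0.614,0],
    [0.824,-0.614,0],
    [0.824,-0.614,0],
    [0.824,-0.614,0],
    [0.824,-0.614,0],
  ],
  dr=[
    [0,0,0.097],
    [0,0,0.097],
    [0,0,0.097],
    [0,0,0.097],
    [0,0,0.097],
    [0,0,0.097],
    [0,0,0.097],
  ],
  gripper=[100,100,100,100,100,100,100],
)

```text
clock: 0.68
eef_pos: [386.2, 364.7, 302.4]
eef_rot: [-3.141, -0.0, -2.86]
wrist_force: [0.8, -0.3, 0.3]
finger_gap: 93.9
finger_force: 0.0
```

Emit:
carry_out(
  slide=[
    [0.824,-0.614,0],
    [0.824,-0.614,0],
    [0.824,-0.614,0],
    [0.824,-0.614,0],
    [0.824,-0.614,0],
    [0.824,-0.614,0],
    [0.824,-0.614,0],
    [0.824,-0.614,0],
    [0.824,-0.614,0],
    [0.824,-0.614,0],
  ],
  dr=[
    [0,0,0],
    [0,0,0],
    [0,0,0],
    [0,0,0],
    [0,0,0],
    [0,0,0],
    [0,0,0],
    [0,0,0],
    [0,0,0],
    [0,0,0],
  ],
  gripper=[100,100,100,100,100,100,100,100,100,100],
)

```text
clock: 1.52
eef_pos: [589.2, 214.4, 302.6]
eef_rot: [3.141, -0.0, -2.861]
wrist_force: [0.7, 1.0, 0.6]
finger_gap: 94.1
finger_force: 0.0
```

```bash
python3 - <<'E'
from cell import *
from h import *
import pickle
m=camera_model("wrist");s=read_state();im=camera("wrist")[:,:,::-1];cv2.imwrite("pics/w1.png",im)
pickle.dump(m,open("w1.pkl","wb"))
print(s['clock'],s['eef_pos'],s['eef_rot'],s['joints'],proj(m,np.array([590,213,114.])))
cv2.imwrite("pics/w1b.png",cv2.resize(im[:,100:540],None,fx=1.36,fy=1.36)); 
E
```

```text
1.5167 [589.2199352  214.36307486 302.61855437] [ 3.14145939e+00 -3.60736581e-04 -2.86071179e+00] [ 2.90478717e-01  4.74103564e-01  1.28178534e+00  1.39085801e-04
  1.38606319e+00 -1.56122402e+00] [317.247635   210.48446345]
```

View pics/w1.png

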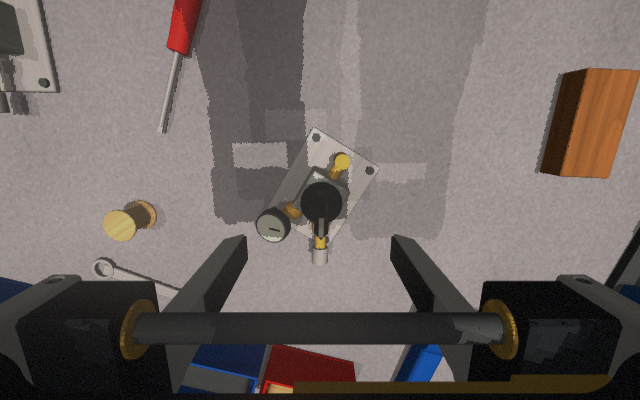

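The knob is near (321,203), with the plain outlet straight down at (320,258) and the gauge at (272,226). The bar lines up with the fingers. A zoom gives the exact axis and bar direction.

```bash
python3 - <<'E'
import cv2
im=cv2.imread("pics/w1.png")[150:270,250:390]
cv2.imwrite("pics/w1c.png",cv2.resize(im,(700,600),interpolation=2))
E
```

```text
(no output)
```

View pics/w1c.png

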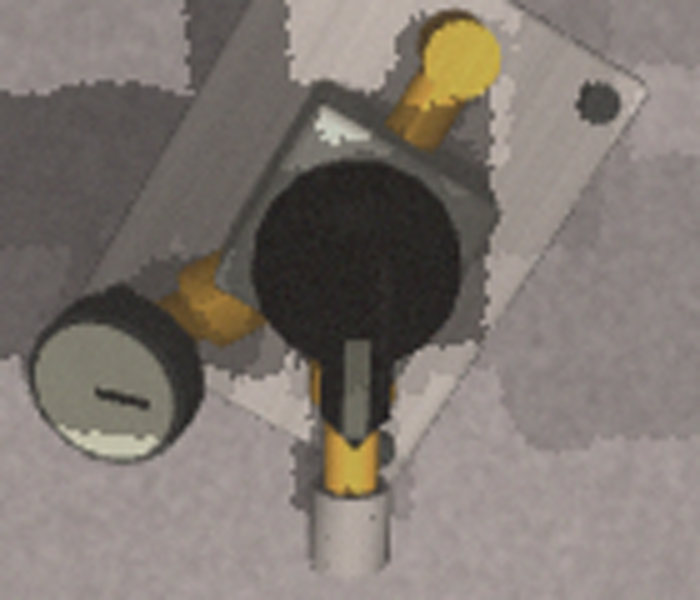

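```bash
python3 - <<'E'
from cell import *
from h import *
import pickle
m=pickle.load(open("w1.pkl","rb"));c=lambda x,y:(250+x/5,150+y/5)
sk=atz(m,c(357,262),76);a=atz(m,c(357,342),114);b=atz(m,c(354,440),114)
print(sk,a,b,np.arctan2(*(b-a)[1::-1]),np.arctan2(*(b-sk)[1::-1]),np.linalg.norm((b-sk)[:2]))
for z in(45,55):
  o1=atz(m,c(351,490),z);o2=atz(m,c(350,573),z);print("outlet",o1,o2,np.arctan2(*(o2-o1)[1::-1]),np.arctan2(*(o2-sk)[1::-1]))
g=atz(m,c(118,385),73);print("gauge",g,np.arctan2(*(g-sk)[1::-1]))
print("plate",[atz(m,c(*p),8)[:2] for p in((598,103),(470,10))])
E
```

```text
[590.52486697 217.65896254  76.        ] [596.53458677 219.03043499 114.        ] [616.08602691 224.07455266 114.        ] 0.25248640761332125 0.24591001136396404 26.353988202794568
outlet [654.80577995 235.00628332  45.        ] [676.61742777 241.02973791  45.        ] 0.26944220035590916 0.26507309250651057
outlet [650.69272213 233.76495093  55.        ] [671.86341499 239.61140087  55.        ] 0.26944220035590893 0.26360904911280925
gauge [633.31783843 174.36418576  73.        ] -0.7912270954198668
plate [array([549.60842152, 270.91150988]), array([536.15914651, 232.30194947])]
```

Emit:
carry_out(
  slide=[
    [0.005,0.012,0],
    [0.005,0.012,-0.25],
    [0.005,0.012,-0.49],
    [0.005,0.012,-0.49],
    [0.005,0.012,-0.49],
    [0.005,0.012,-0.49],
    [0.005,0.012,-0.49],
  ],
  dr=[
    [0,0,-0.0048],
    [0,0,-0.0048],
    [0,0,-0.0048],
    [0,0,-0.0048],
    [0,0,-0.0048],
    [0,0,-0.0048],
    [0,0,-0.0048],
  ],
  gripper=[100,100,100,100,60,40,40],
  newtons=30,
)

```text
clock: 2.15
eef_pos: [591.9, 217.2, 183.1]
eef_rot: [3.141, 0.003, -2.891]
wrist_force: [0.1, -0.3, 1.9]
finger_gap: 77.2
finger_force: 0.0
```

```bash
python3 - <<'E'
from cell import *
import cv2
cv2.imwrite("pics/w2.png",camera("wrist")[:,:,::-1]);s=read_state();print(s['eef_pos'],s['eef_rot'],s['finger_gap'],s['wrist_force'])
E
```

```text
[592.07355336 217.06532981 183.4947835 ] [ 3.1414027   0.00436817 -2.89144638] 73.52958063270763 [ 0.14819733 -0.77100101 -0.26234879]
```

View pics/w2.png

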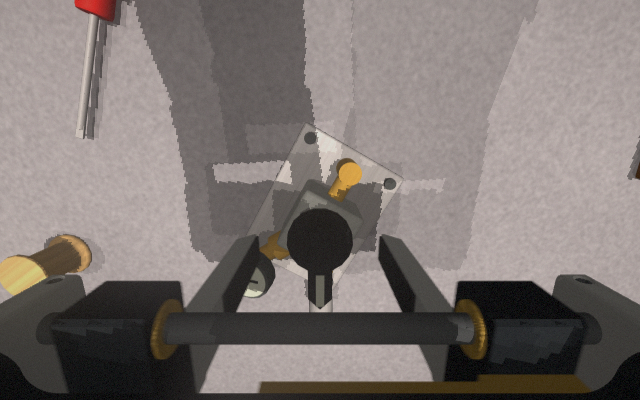

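The bar sits between the fingers (knob at (320,240), fingers at 249 and 388), so I can close.

Emit:
carry_out(
  slide=[
    [0,0,0],
    [0,0,0],
    [0,0,0],
    [0,0,0],
    [0,0,0],
    [0,0,0],
    [0,0,0],
    [0,0,0],
    [0,0,0],
    [0,0,0],
  ],
  dr=[
    [0,0,0],
    [0,0,0],
    [0,0,0],
    [0,0,0],
    [0,0,0],
    [0,0,0],
    [0,0,0],
    [0,0,0],
    [0,0,0],
    [0,0,0],
  ],
  gripper=[0,0,0,0,0,0,0,0,0,0],
  newtons=30,
)

```text
clock: 3.03
eef_pos: [591.1, 217.2, 180.2]
eef_rot: [3.14, 0.0, -2.892]
wrist_force: [-2.0, 7.2, -0.2]
finger_gap: 13.8
finger_force: 30.0
```

Emit:
carry_out(
  slide=[
    [0,0,0.01],
    [0,0,0.02],
    [0,0,0.03],
    [0,0,0.04],
    [0,0,0.05],
    [0,0,0.05],
    [0,0,0.05],
    [0,0,0.05],
  ],
  dr=[
    [0,0,0],
    [0,0,0],
    [0,0,0],
    [0,0,0],
    [0,0,0],
    [0,0,0],
    [0,0,0],
    [0,0,0],
  ],
  gripper=[0,0,0,0,0,0,0,0],
)

```text
clock: 3.7
eef_pos: [591.1, 217.2, 192.6]
eef_rot: [3.14, 0.0, -2.892]
wrist_force: [-1.6, 6.6, -0.5]
finger_gap: 14.0
finger_force: 30.0
```

Emit:
carry_out(
  slide=[
    [0,0,0],
    [0,0,0],
    [0,0,0],
    [0,0,0],
  ],
  dr=[
    [0,0,-0.01],
    [0,0,-0.02],
    [0,0,-0.03],
    [0,0,-0.03],
  ],
  gripper=[0,0,0,0],
)

```text
clock: 4.03
eef_pos: [591.1, 217.4, 192.6]
eef_rot: [3.14, -0.0, -3.084]
wrist_force: [-2.0, 7.3, -0.5]
finger_gap: 14.0
finger_force: 30.0
```

```bash
python3 - <<'E'
from cell import *
import cv2
im=camera("side")[:,:,::-1];s=read_state();print(s['moment'],s['wrist_force'],s['eef_rot'],s['eef_pos'])
cv2.imwrite("pics/s2.png",cv2.resize(im[230:350,200:340],(700,600),interpolation=2))
E
```

```text
[1.66574073 0.31401502 0.03689061] [-1.97069594  7.25766416 -0.91889709] [ 3.13969224e+00 -2.25405883e-04 -3.08123782e+00] [591.06440659 217.44232839 192.62575557]
```

View pics/s2.png

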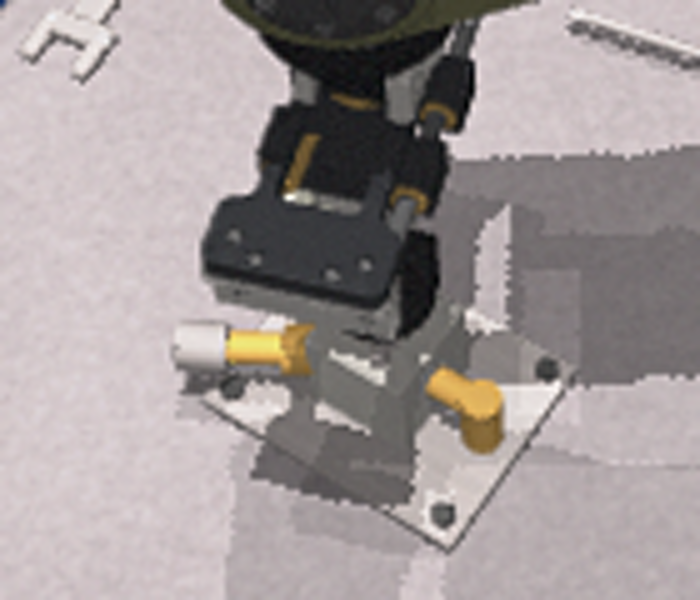

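The knob has lifted and turns with the gripper (only friction torque), and the skirt is visibly above the block. I'll finish the turn.

Emit:
carry_out(
  slide=[
    [0,0,0],
    [0,0,0],
    [0,0,0],
    [0,0,0],
    [0,0,0],
    [0,0,0],
    [0,0,0],
    [0,0,0],
    [0,0,0],
    [0,0,0],
  ],
  dr=[
    [0,0,-0.018],
    [0,0,-0.036],
    [0,0,-0.054],
    [0,0,-0.072],
    [0,0,-0.09],
    [0,0,-0.108],
    [0,0,-0.122],
    [0,0,-0.1335],
    [0,0,-0.1335],
    [0,0,-0.1335],
  ],
  gripper=[0,0,0,0,0,0,0,0,0,0],
)

```text
clock: 4.92
eef_pos: [591.3, 218.2, 192.7]
eef_rot: [3.138, -0.002, 2.364]
wrist_force: [3.1, 14.1, -4.1]
finger_gap: 13.7
finger_force: 30.0
```

```bash
python3 - <<'E'
from cell import *
import cv2
from h import *
import pickle
s=read_state();print(s['moment'],s['wrist_force'],s['eef_rot'],s['eef_pos'])
m=camera_model("wrist");pickle.dump(m,open("w3.pkl","wb"))
im=camera("wrist")[:,:,::-1]
cv2.imwrite("pics/w3.png",im)
E
```

```text
[ 2.84243262 -0.35590756  0.01012584] [ 3.05390771 14.05048772 -4.08443868] [ 3.13828655e+00 -1.75035416e-03  2.36400492e+00] [591.31036082 218.24368009 192.67652328]
```

View pics/w3.png

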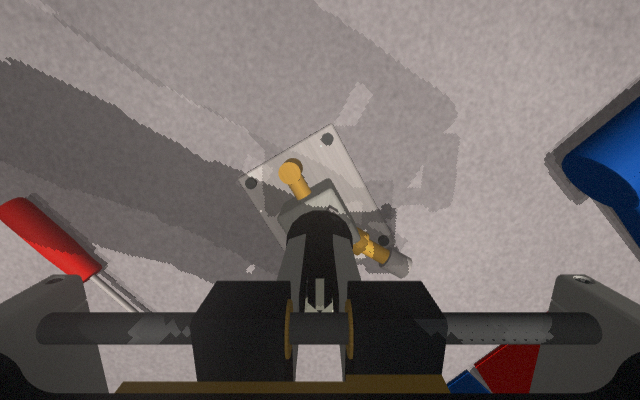

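Emit:
carry_out(
  slide=[
    [0.001,0.004,-0.01],
    [0.001,0.004,-0.02],
    [0.001,0.004,-0.03],
    [0.001,0.004,-0.04],
    [0.001,0.004,-0.05],
    [0.001,0.004,-0.054],
    [0.001,0.004,-0.057],
    [0.001,0.004,-0.057],
    [0.001,0.004,-0.057],
  ],
  dr=[
    [0,0,-0.0005],
    [0,0,-0.0005],
    [0,0,-0.0005],
    [0,0,-0.0005],
    [0,0,-0.0005],
    [0,0,-0.0005],
    [0,0,-0.0005],
    [0,0,-0.0005],
    [0,0,-0.0005],
  ],
  gripper=[0,0,0,0,0,0,0,0,0],
)

```text
clock: 5.72
eef_pos: [591.5, 218.6, 180.0]
eef_rot: [3.139, -0.001, 2.361]
wrist_force: [-6.2, 6.6, 12.6]
finger_gap: 13.9
finger_force: 30.0
```

Emit:
carry_out(
  slide=[
    [0,0,0],
    [0,0,0],
    [0,0,0],
    [0,0,0],
    [0,0,0],
    [0,0,0],
    [0,0,0],
    [0,0,0],
  ],
  dr=[
    [0,0,0],
    [0,0,0],
    [0,0,0],
    [0,0,0],
    [0,0,0],
    [0,0,0],
    [0,0,0],
    [0,0,0],
  ],
  gripper=[60,60,60,60,60,60,60,60],
)

```text
clock: 6.38
eef_pos: [591.6, 217.3, 178.3]
eef_rot: [-3.141, -0.0, 2.361]
wrist_force: [0.1, -0.1, 0.2]
finger_gap: 56.3
finger_force: 0.0
```

Emit:
carry_out(
  slide=[
    [0,0,0.15],
    [0,0,0.3],
    [0,0,0.48],
    [0,0,0.48],
    [0,0,0.48],
    [0,0,0.48],
    [0,0,0.48],
  ],
  dr=[
    [0,0,0],
    [0,0,0],
    [0,0,0],
    [0,0,0],
    [0,0,0],
    [0,0,0],
    [0,0,0],
  ],
  gripper=[60,60,60,60,60,60,60],
)

```text
clock: 6.97
eef_pos: [591.3, 217.2, 296.6]
eef_rot: [-3.139, -0.001, 2.361]
wrist_force: [-0.5, 0.1, -1.0]
finger_gap: 56.5
finger_force: 0.0
```

```bash
python3 - <<'E'
from cell import *
import cv2,pickle
import numpy as np
s=read_state();print(s['clock'],s['finger_gap'],s['eef_pos'],s['wrist_force'])
m=camera_model("wrist");pickle.dump(m,open("w4.pkl","wb"))
a=camera("wrist")[:,:,::-1];b=camera("side")[:,:,::-1]
cv2.imwrite("pics/w4.png",np.hstack([cv2.resize(a[150:270,260:380],(400,400),interpolation=2),cv2.resize(b[240:340,225:325],(400,400),interpolation=2)]))
E
```

```text
6.9667 56.49860081180503 [591.32061433 217.22620073 296.62538111] [-0.46412024  0.11237274 -1.01886624]
```

View pics/w4.png

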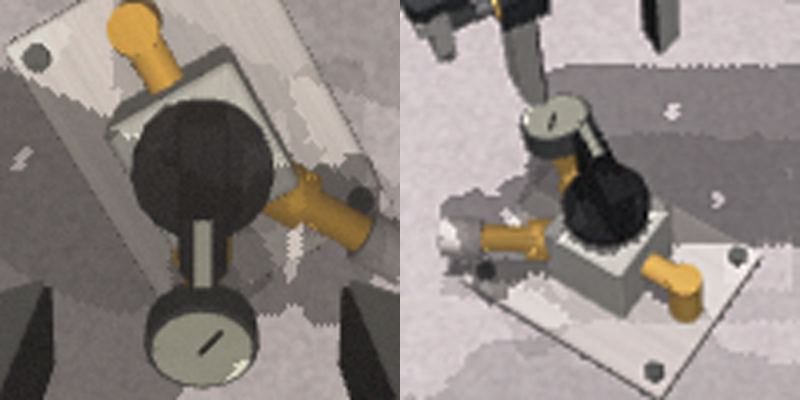

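The picture shows the knob pointing at the gauge in both views, with the skirt seated on the block. The push ended at the starting height against 12.6 N.

```bash
python3 -c "
from cell import *
print(sign_off())"
```

```text
the job is handed in; nothing more can be done
None
```

The selector knob was pulled up, turned clockwise to the gauge outlet (within about 0.01 rad by the gripper's angle) and pushed back down to its starting height. The shut-off was not touched, and the job was handed in at about 7 s.

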